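# Set up the fold-down writing flap

### The arm

A 6-joint arm with a two-finger parallel gripper is mounted at the origin on the work surface. World frame = base frame: x ahead of the robot, y to its left, z up, the work surface at z = 0. Lengths are in m, angles in degrees, forces in N, time in s.
With the tool pointing down it reaches from about 0.275 to 0.775 m from the base axis. Payload 14.6 kg.
Tool frame: the origin (TCP) lies on the centre line of the jaws, within the pads' length; the fingertips stand 19 mm ahead of it and the grasp point (between the pads) is the TCP; z points along the fingers, y is the direction in which the jaws open and shut (so a half turn about z gives the same grasp; the last joint's range is limited). The gripper opens to 85 mm and grips with 20 to 120 N. Pads are 22 mm wide; open, the fingers measure 114 mm over their backs; the gripper's body (76 mm by 85 mm) begins 54 mm behind the grasp point. The pads swing forward as they close: fully open they stand 13 mm farther back than shut.
Start: joints at [65.586, 15.075, -2.767, 72.158, 0, 81.102], TCP at [0.14, 0.506, 0.221] pointing down, gripper open.
Joint ranges: [-151.79, 151.79], [-50.71, 97.33], [-67.44, 78.34], [-121.81, 120.89], [-77.56, 73.72], [-180, 180]. Speed limits (degrees/s): [108.29, 108.29, 147.25, 159.86, 180, 180].

### API

Orientations are given as a 3x3 rotation matrix whose columns are the frame's x, y, z axes.
In Python, from rig import readout, get_image, camera_info, job, spotter gives the robot as it stands.
- The arm moves only by the shell command python3 -m pendant 'ROWS' [FORCE]. ROWS is JSON, a list of rows, each an object of numbers: "x", "y", "z": the shift along the tool's x, y, z in mm; "twist": the turn about the tool's z in rad; "grip": the finger opening in mm, from 0 to 85.4. A call has 1 to 8 rows; each row shifts and turns the commanded pose from where the row before left it, along the tool's axes as they then stand; what a row does not reach is not made up. A row lasts 1/10 s, in which the tool goes at most 50 mm and 8.59 degrees, less where a joint would pass 70% of its speed; a pose out of reach is approached as far as the arm can. A call is refused whole if a number of a shift passes 50 or a number of a turn 0.15, either way. A call with a gripper value outside its range is refused whole. The fingers move at their own pace and stop on an object; FORCE is the grip in N (left out, the last holds). Time passes only in rows, so rows that do not move let the fingers close. It gives the time, the measured TCP pose, the force and the opening at its end, in the units of the state.
- readout.get_state(): the state, without advancing time (a new reading comes with each control period).
- get_image(name): name is "scene" or "side" or "wrist"; returns (picture, depth): 384x512x3 uint8, red, green, blue; 384x512 float32, m along the optical axis (not along the pixel's ray), 0 where there is no reading.
- camera_info(name): a dict with "vertical_fov" (degrees; the focal length in pixels is half the picture's height over the tangent of half this angle, whatever the lens; pixels are square), "cx", "cy" (the principal point, pixels), "rvec" (rotation vector, rad) and "tvec" (3), from world to camera coordinates, as OpenCV has them. Camera axes: x right, y down, z forward; pixel columns grow to the right and rows downward; lengths in m; the calibration is good to about 2 mm. A picture is of the moment at which its call begins: read the wrist's pose just before it. camera_info takes no time and is no camera call; for the wrist camera it gives the pose at the moment of the call.
- job.hand_in(): hands the job in, once; it reports no verdict.
Trained networks look in the newest picture that a camera, given by its name, has taken for a name from the list of things; names that differ only in an ending like _2 or _b are one class to them, and where a whole thing is asked for, a point or a joint stands for the part that bears it (a point fixed in the world has none). Each returns a list of dicts, best first, with "score" (0 to 1); they miss things now and then, are a little off and sometimes report something else, mostly with a low value. They report only what shows in the picture. A call takes as long as a camera call.
- spotter.recognise(camera, label): "xyz" ([x, y, z] in m, in world coordinates, good to about 4 mm: the middle of the surface that is visible of it).
- spotter.silhouettes(camera, label): "pixels" (384x512 bool, what is visible of it).
The state is a dict: "time_s": time; "joints": joint angles; "dq": joint speeds; "joint_torque": joint torques, N m; "tool_pos": TCP position; "orientation": TCP orientation; "contact_force": force on the tool from outside, world axes, zero at the start; "ft_torque": the same for the moment, N m; "opening": opening from 0.0 (shut) to 1.0 (fully open).
Only numpy, scipy, OpenCV 4.12 (cv2) and the standard library are available. Lean on these libraries where they do the work, as an engineer would, in place of code of your own. Each camera call takes 0.05 s, during which the arm holds its last target.

### The job

Get the little grey desk unit ready for writing: pull both slide-out supports at its two ends all the way out, then tip the upright flap forward and lower it until it rests level on them. Leave the wide drawer between the supports shut.

Things in the scene. Friction and masses are not known exactly. Their poses are not given: they have to be found in the camera images.
- left_pull (a point): Centre of the wooden pull block (26 mm deep, 22 wide, 24 high; centre 60 mm above the worktop) on the front end of the left slide-out support (robot's left), a bar 24 mm wide starting 83 mm behind this point, its top 40 mm higher. Axes: x into the unit, y left along its front, z up. Slides out along -x, 100 mm in all, drag 2 to 4 N, stays where left. Starts 0 to 15 mm out.
- right_pull (a point): The same on the right slide-out support, 260 mm to the right of the left one. A support that is fully home has its pull 58 mm in front of the unit's front face, in line with the drawer's pull. The pulls are grasped from above, across their width (y).
- drawer_pull (a point): Centre of the pull block (26 mm deep, 60 wide, 24 high) of the wide shallow drawer midway between the two supports, same axes and height. The drawer starts shut and is not a support.
- flap_edge (a point): Middle of the free edge of the grey flap (300 mm wide, 14 thick), mid-thickness. Axes: z from hinge to edge, x from outer to inner (writing) face, y left. Hinge line: 140 mm along -z, 7 along -x, 100 above the worktop. Starts near upright, held by friction, 100 mm free behind; push its inner face (under 5 N). Past 25 deg it sinks slowly. Level: point at 107 mm; unsupported it sags 17 deg.

How it is judged (in metres and radians):
On the way:
1. both supports are pulled out while the flap is still up (distance of each of left_pull, right_pull from where it was at the start of the episode above 0.06 m and height (world z) of flap_edge above 0.19 m), for 0.2 s.
At the end, for the whole second after the job is handed in: Both supports stand at least 60 mm farther out than they started, the flap lies level on them (its free edge 107 mm above the worktop, within 15 mm), and the drawer is within 15 mm of shut (distance of each of left_pull, right_pull from where it was at the start of the episode above 0.06 m and height (world z) of flap_edge between 0.092 and 0.122 m and distance of drawer_pull from where it was at the start of the episode below 0.015 m); the robot touches nothing.
It fails at once if the drawer between the supports is pulled open (more than 15 mm) (distance of drawer_pull from where it was at the start of the episode above 0.015 m).
It also fails if it takes over 64 s, if anything falls off the work surface, if the arm or the gripper's body presses on something with over 40 N, if the wrist force passes 120 N, or if a joint passes its speed limit or range.

## Working session

There is one attempt and no reset: what is moved stays moved. The work goes in short steps, Python scripts to look and compute and a shell command to move; the robot and the scene stay as the last step left them, time stands still between calls to the robot, and variables do not carry over. Pictures are saved under pics/ and viewed, and the job is handed in when it is done.

```bash
ls; mkdir -p pics
cat > h.py <<'E'
import numpy as np, cv2
from rig import readout, get_image, camera_info, job, spotter
def save(n,f):
    p,d=get_image(n); cv2.imwrite('pics/'+f,cv2.cvtColor(p,cv2.COLOR_RGB2BGR)); return p,d
def unproj(n,d):
    c=camera_info(n); f=192/np.tan(np.radians(c['vertical_fov'])/2)
    R=cv2.Rodrigues(np.array(c['rvec'],float))[0]; t=np.array(c['tvec'],float)
    v,u=np.mgrid[0:384,0:512]
    P=np.stack([(u-c['cx'])/f*d,(v-c['cy'])/f*d,d],-1)
    return (P-t)@R
E
python3 - <<'E'
from h import *
s=readout.get_state(); print(s['time_s'],s['tool_pos'],np.round(s['orientation'],3),s['opening'])
for n in ['scene','side']:
    save(n,n+'0.png')
    for l in ['left_pull','right_pull','drawer_pull','flap_edge']:
        print(n,l,[(round(r['score'],2),np.round(r['xyz'],3)) for r in spotter.recognise(n,l)])
print(readout.get_state()['time_s'])
E
```

```text
pics
0.0 [0.14031157 0.50560173 0.22031586] [[-0.964  0.267 -0.   ]
 [ 0.267  0.964 -0.001]
 [ 0.    -0.001 -1.   ]] 0.9992635535950325
scene left_pull []
scene right_pull []
scene drawer_pull []
scene flap_edge [(0.59, array([0.66 , 0.106, 0.206]))]
side left_pull [(0.87, array([0.614, 0.202, 0.068]))]
side right_pull [(0.71, array([ 0.57 , -0.056,  0.063]))]
side drawer_pull [(0.65, array([0.626, 0.07 , 0.078]))]
side flap_edge [(0.93, array([0.636, 0.03 , 0.204]))]
0.5
```

View pics/scene0.png

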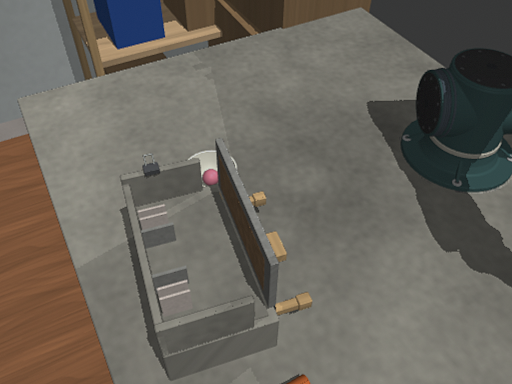

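View pics/side0.png

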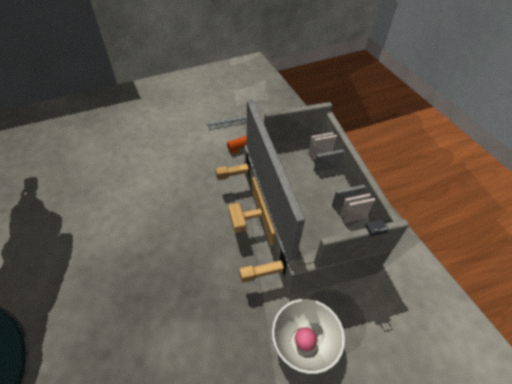

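Run:
```python
from h import *
p,d=save('side','side1.png'); P=unproj('side',d)
for l in ['left_pull','right_pull','drawer_pull','flap_edge']:
    for r in spotter.silhouettes('side',l)[:1]:
        m=r['pixels']&(d>0); Q=P[m]; vv,uu=np.nonzero(m)
        print(l,r['score'],m.sum(),uu.min(),uu.max(),vv.min(),vv.max(),np.round(np.percentile(Q,[2,25,50,75,98],axis=0),3).tolist())
for (u,v) in [(222,172),(231,171),(243,168),(236,206),(240,222),(234,214),(245,272),(262,268),(275,266),(250,105),(297,220),(275,165),(250,273)]:
    print(u,v,np.round(P[v,u],3))
np.save('side1.npy',P)
p,d=save('scene','scene1.png'); P=unproj('scene',d);np.save('scene1.npy',P)
for (u,v) in [(305,298),(303,306),(290,305),(275,243),(258,198),(222,145),(273,300),(245,225),(128,178),(250,225),(145,325)]:
    print('sc',u,v,np.round(P[v,u],3))
for n,b in [('side1',(190,90,330,300)),('scene1',(110,130,330,340))]:
    im=cv2.imread(f'pics/{n}.png')[b[1]:b[3],b[0]:b[2]]; s=2.8 
    cv2.imwrite(f'pics/{n}z.png',cv2.resize(im,None,fx=s,fy=s,interpolation=cv2.INTER_CUBIC))
```

```text
left_pull 0.53 324 216 247 164 179 [[0.584, 0.192, 0.054], [0.598, 0.197, 0.063], [0.615, 0.2, 0.069], [0.636, 0.206, 0.071], [0.655, 0.216, 0.075]]
right_pull 0.85 515 240 282 261 281 [[0.537, -0.064, 0.056], [0.551, -0.058, 0.067], [0.57, -0.055, 0.069], [0.593, -0.049, 0.072], [0.614, -0.039, 0.075]]
drawer_pull 0.55 1111 228 274 177 243 [[0.567, -0.002, 0.002], [0.586, 0.051, 0.065], [0.623, 0.071, 0.074], [0.634, 0.094, 0.084], [0.649, 0.141, 0.096]]
flap_edge 0.94 3803 246 304 99 260 [[0.617, -0.079, 0.105], [0.625, -0.038, 0.162], [0.635, 0.03, 0.205], [0.648, 0.113, 0.241], [0.671, 0.209, 0.243]]
222 172 [0.596 0.2   0.075]
231 171 [0.617 0.199 0.069]
243 168 [0.646 0.196 0.07 ]
236 206 [0.588 0.098 0.075]
240 222 [0.58  0.058 0.075]
234 214 [0.576 0.08  0.076]
245 272 [ 0.545 -0.048  0.075]
262 268 [ 0.427 -0.322  0.685]
275 266 [ 0.603 -0.057  0.068]
250 105 [0.663 0.2   0.241]
297 220 [ 0.617 -0.077  0.242]
275 165 [0.636 0.034 0.244]
250 273 [ 0.553 -0.053  0.074]
sc 305 298 [0.598 0.211 0.072]
sc 303 306 [0.606 0.219 0.062]
sc 290 305 [0.627 0.208 0.066]
sc 275 243 [0.584 0.079 0.07 ]
sc 258 198 [ 0.558 -0.04   0.072]
sc 222 145 [ 0.628 -0.056  0.24 ]
sc 273 300 [0.67  0.218 0.133]
sc 245 225 [0.663 0.103 0.199]
sc 128 178 [ 0.8   -0.113  0.183]
sc 250 225 [0.665 0.125 0.225]
sc 145 325 [ 0.866  0.086 -0.001]
```

View pics/side1z.png

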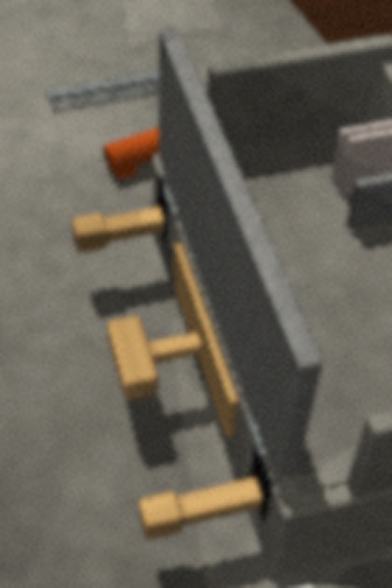

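View pics/scene1z.png

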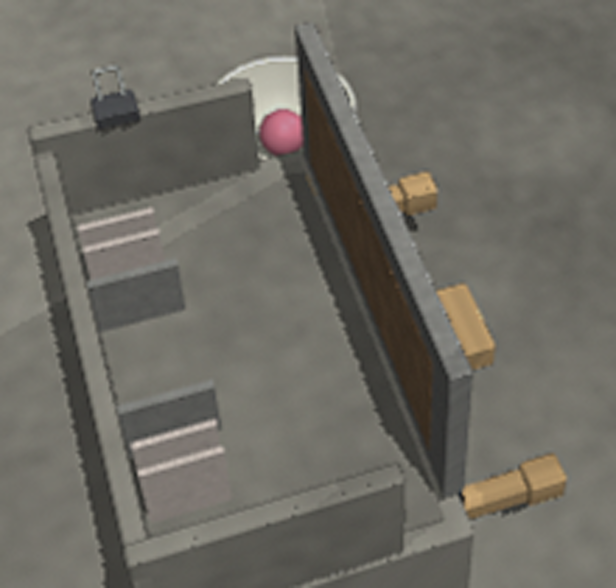

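Run:
```python
from h import *
for n in ['side','scene']:
    P=np.load(n+'1.npy')
    m=(P[...,2]>0.238)&(P[...,2]<0.25)&(P[...,0]>.5)&(P[...,0]<.75)&(P[...,1]>-.15)&(P[...,1]<.3)
    Q=P[m]; c=Q.mean(0); v=np.linalg.svd(Q-c,full_matrices=False)[2][0]; v*=np.sign(v[1])
    a=(Q-c)@v; print(n,'flap top',m.sum(),c,'dir',v,'yaw',np.degrees(np.arctan2(-v[0],v[1])),'ends',c+v*a.min(),c+v*a.max())
    yaw=np.arctan2(-v[0],v[1]); ex=np.array([np.cos(yaw),np.sin(yaw)]); ey=np.array([-np.sin(yaw),np.cos(yaw)])
    U=np.stack([P[...,0]*ex[0]+P[...,1]*ex[1],P[...,0]*ey[0]+P[...,1]*ey[1],P[...,2]],-1)
    print('flap edge unit coords', np.round([ (c[:2]@ex), (c[:2]@ey)],4), 'thick', np.round(np.percentile(U[m][:,0],[1,5,50,95,99]),4),'y',np.round(np.percentile(U[m][:,1],[1,50,99]),4))
    for nm,(x,y) in dict(L=(.596,.205),D=(.58,.075),R=(.55,-.05)).items():
        k=(np.abs(P[...,0]-x)<.03)&(np.abs(P[...,1]-y)<.045)&(P[...,2]>0.0705)&(P[...,2]<.08)
        q=U[k]; 
        if len(q): print(nm,k.sum(),np.round(np.percentile(q,[2,50,98],axis=0),4).tolist())
    # outer face/inner face profile
    for z in np.arange(.11,.24,.02):
        k=(np.abs(U[...,2]-z)<.004)&(np.abs(P[...,0]-.65)<.06)&(np.abs(P[...,1]-.07)<.13)
        if k.sum(): print(round(z,2),k.sum(),np.round(np.median(U[k][:,0]),4),end=' | ')
    print()
```

```text
side flap top 1065 [0.64176891 0.04684925 0.24174095] dir [0.15569405 0.98780394 0.0016522 ] yaw -8.957063398361305 ends [ 0.62187201 -0.07938698  0.2415298 ] [0.66847197 0.21626734 0.24202431]
flap edge unit coords [0.6266 0.1462] thick [0.6202 0.6207 0.6266 0.6332 0.634 ] y [0.0195 0.1359 0.3123]
L 88 [[0.5452, 0.2872, 0.0707], [0.5573, 0.2963, 0.0739], [0.5779, 0.3082, 0.0763]]
D 294 [[0.5499, 0.1397, 0.0712], [0.5617, 0.1671, 0.074], [0.5742, 0.1966, 0.0765]]
R 151 [[0.5379, 0.0282, 0.0709], [0.5502, 0.038, 0.0737], [0.5697, 0.0488, 0.0763]]
0.11 18 0.6224 | 0.13 115 0.6203 | 0.15 125 0.6204 | 0.17 134 0.6204 | 0.19 142 0.6205 | 0.21 149 0.6205 | 0.23 167 0.6206 | 
scene flap top 859 [0.65270632 0.0884947  0.23934017] dir [1.52572548e-01 9.88292253e-01 2.00406785e-04] yaw -8.776039189406632 ends [ 0.62710284 -0.07735246  0.23930654] [0.67272985 0.21819761 0.23936647]
flap edge unit coords [0.6316 0.187 ] thick [0.6249 0.6256 0.6316 0.6375 0.6383] y [0.0246 0.1951 0.3163]
L 93 [[0.5501, 0.2899, 0.0706], [0.5611, 0.2997, 0.0715], [0.5732, 0.3087, 0.074]]
D 173 [[0.5546, 0.1418, 0.0706], [0.5644, 0.1715, 0.0715], [0.5759, 0.197, 0.0735]]
R 46 [[0.5423, 0.0302, 0.0706], [0.554, 0.0414, 0.0713], [0.5657, 0.05, 0.0735]]
0.11 16 0.6378 | 0.13 84 0.6387 | 0.15 116 0.6388 | 0.17 117 0.6389 | 0.19 129 0.6389 | 0.21 132 0.6389 | 0.23 135 0.6382 |
```

```bash
python3 -m pendant '[{"twist":-0.116,"grip":60},{"x":-45,"y":-22,"grip":60},{"x":-45,"y":-22,"grip":60},{"x":-45,"y":-22,"grip":60},{"x":-45,"y":-22,"grip":60},{"x":-45,"y":-22,"grip":60},{"x":-45,"y":-22,"grip":60},{"x":-45,"y":-22,"grip":60}]' 40
cat >> h.py <<'E'
def tell(u=None,v=None,z=None):
    s=readout.get_state(); p=np.array(s['tool_pos']); O=np.array(s['orientation'])
    ex=np.array([.988,-.1542]);ey=np.array([.1542,.988])
    print('t',s['time_s'],'uvz',np.round([p[:2]@ex,p[:2]@ey,p[2]],4),'ty',np.round(O[:,1],3),'F',np.round(s['contact_force'],1),'op',round(s['opening']*85.4,1))
    if u is not None:
        w=np.array([*(u*ex+v*ey),z])-p; print('shift mm tool',np.round(O.T@w*1000,1))
E
python3 -c "
from h import *
tell(.553,.298,.062)"
```

```text
t 0.8 uvz [0.0607 0.5215 0.2208] ty [ 0.267  0.964 -0.   ] F [-1.  -0.1  0.7] op 85.4
shift mm tool [-514.8 -165.   158.8]invalid input
```

```bash
python3 -m pendant '[{"x":0,"y":0,"z":0,"twist":-0.116,"grip":60},{"x":-45,"y":-22,"z":0,"twist":0,"grip":60},{"x":-45,"y":-22,"z":0,"twist":0,"grip":60},{"x":-45,"y":-22,"z":0,"twist":0,"grip":60},{"x":-45,"y":-22,"z":0,"twist":0,"grip":60},{"x":-45,"y":-22,"z":0,"twist":0,"grip":60},{"x":-45,"y":-22,"z":0,"twist":0,"grip":60},{"x":-45,"y":-22,"z":0,"twist":0,"grip":60}]' 40
python3 -c "
from h import *
tell(.553,.298,.062)"
```

```text
time_s: 1.6
tool_pos: [0.4289, 0.304, 0.221]
orientation: [[-0.988, 0.154, 0.0], [0.154, 0.988, 0.0], [-0.0, 0.0, -1.0]]
contact_force: [0.4, 1.1, -0.1]
opening: 0.7
t 1.6 uvz [0.3769 0.3665 0.221 ] ty [0.154 0.988 0.   ] F [ 0.4  1.1 -0.1] op 59.8
shift mm tool [-176.   -68.5  159. ]
```

```bash
python3 -m pendant '[{"x":-44,"y":-17,"z":20,"twist":0,"grip":60},{"x":-44,"y":-17,"z":20,"twist":0,"grip":60},{"x":-44,"y":-17,"z":20,"twist":0,"grip":60},{"x":-44,"y":-17,"z":20,"twist":0,"grip":60},{"x":0,"y":0,"z":25,"twist":0,"grip":60},{"x":0,"y":0,"z":0,"twist":0,"grip":60}]' 40
python3 -c "
from h import *
tell(.553,.298,.062)
save('wrist','w1.png');save('side','s2.png')"
```

```text
time_s: 2.2
tool_pos: [0.5859, 0.2123, 0.1145]
orientation: [[-0.988, 0.156, -0.005], [0.156, 0.988, -0.001], [0.005, -0.002, -1.0]]
contact_force: [-0.5, 0.4, 0.1]
opening: 0.706
t 2.2 uvz [0.5462 0.3001 0.1145] ty [ 0.156  0.988 -0.002] F [-0.5  0.4  0.1] op 60.3
shift mm tool [-7.1 -2.  52.5]
```

View pics/w1.png

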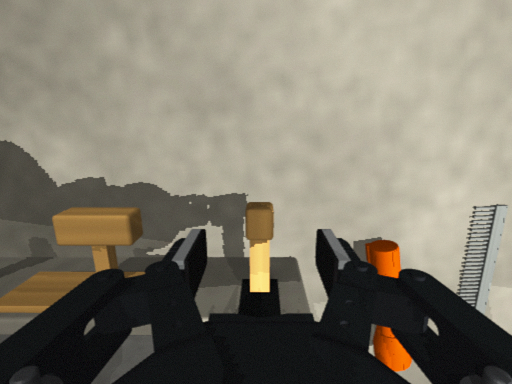

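View pics/s2.png

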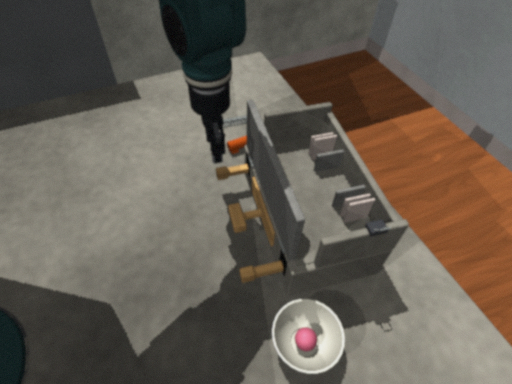

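Run:
```python
import numpy as np
P=np.load('side1.npy')
for u,v in [(231,147),(237,144),(243,141),(235,150)]: p=P[v,u]; print(p, p[0]*.988-p[1]*.1542,p[0]*.1542+p[1]*.988)
```

```text
[0.66109028 0.31107717 0.02878754] 0.6051890994818379 0.40928436666311413
[0.67953799 0.31477046 0.02928365] 0.6228459308364866 0.41577797087057805
[0.69785212 0.31758772 0.03073634] 0.6405058690638801 0.4213854655284443
[0.67303022 0.313757   0.01077444] 0.6165725326231825 0.4137731778609026
```

Orange object is 110 mm away: clear. Descend and grip.

```bash
python3 -m pendant '[{"x":-7,"y":-2,"z":26,"twist":0,"grip":50},{"x":0,"y":0,"z":26,"twist":0,"grip":50},{"x":0,"y":0,"z":0,"twist":0,"grip":50},{"x":0,"y":0,"z":0,"twist":0,"grip":15},{"x":0,"y":0,"z":0,"twist":0,"grip":15},{"x":0,"y":0,"z":0,"twist":0,"grip":15},{"x":0,"y":0,"z":0,"twist":0,"grip":15},{"x":0,"y":0,"z":0,"twist":0,"grip":15}]' 40
python3 -c "
from h import *
tell(.553,.298,.062)"
```

```text
time_s: 3.1
tool_pos: [0.5937, 0.2105, 0.0662]
orientation: [[-0.988, 0.154, 0.001], [0.154, 0.988, 0.0], [-0.001, 0.0, -1.0]]
contact_force: [0.6, -0.5, -0.3]
opening: 0.174
t 3.1 uvz [0.5541 0.2995 0.0662] ty [0.154 0.988 0.   ] F [ 0.6 -0.5 -0.3] op 14.8
shift mm tool [ 1.1 -1.5  4.2]
```

```bash
python3 -c "
from h import *
p,d=save('side','s3.png');save('wrist','w3.png')
im=cv2.imread('pics/s3.png')[90:300,180:330];cv2.imwrite('pics/s3z.png',cv2.resize(im,None,fx=2.8,fy=2.8))"
```

```text
(no output)
```

View pics/s3z.png

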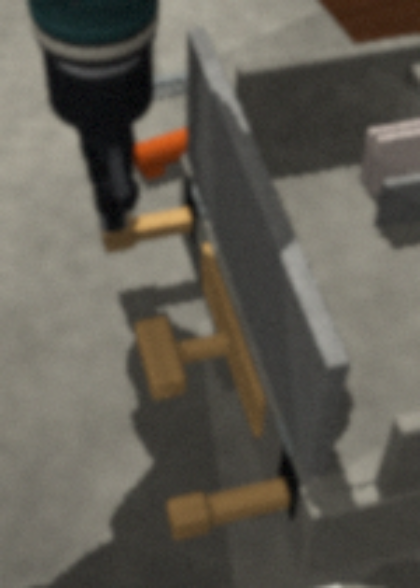

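View pics/w3.png

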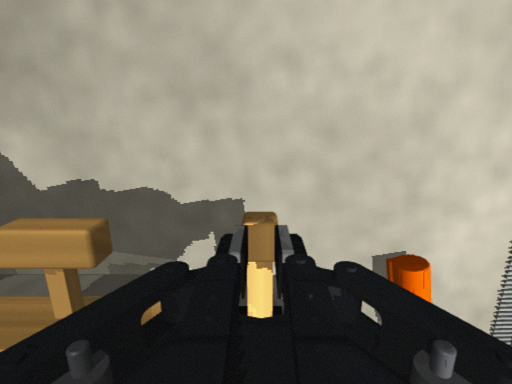

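```bash
python3 -m pendant '[{"x":0,"y":0,"z":0,"twist":0,"grip":5},{"x":0,"y":0,"z":0,"twist":0,"grip":5},{"x":0,"y":0,"z":0,"twist":0,"grip":5}]' 40
python3 - <<'E'
from h import *
tell()
p,d=save('wrist','w4.png'); P=unproj('wrist',d)
ex=np.array([.988,-.1542]);ey=np.array([.1542,.988])
for v in range(205,320,8):
    q=P[v,260]; print(v,np.round([q[:2]@ex,q[:2]@ey,q[2]],4))
for v in (220,235,250,280):
    print(v,[ (u,*np.round([P[v,u][:2]@ex,P[v,u][:2]@ey,P[v,u][2]],3)) for u in (236,241,250,268,281,286)])
E
```

```text
time_s: 3.5
tool_pos: [0.5935, 0.2104, 0.0657]
orientation: [[-0.988, 0.154, -0.0], [0.154, 0.988, -0.0], [0.0, -0.0, -1.0]]
contact_force: [-0.8, 0.3, -0.1]
opening: 0.062
t 3.5 uvz [0.5539 0.2994 0.0657] ty [ 0.154  0.988 -0.   ] F [-0.8  0.3 -0.1] op 5.3
205 [0.5562 0.3002 0.0011]
213 [0.5442 0.3004 0.0555]
221 [0.5444 0.3004 0.069 ]
229 [0.5477 0.3004 0.0733]
237 [0.4863 0.301  0.2197]
245 [0.5577 0.3004 0.0734]
253 [0.5628 0.3004 0.0736]
261 [0.569  0.3004 0.072 ]
269 [0.5772 0.3004 0.0672]
277 [0.5826 0.3004 0.0676]
285 [0.5878 0.3004 0.0685]
293 [0.5935 0.3004 0.0687]
301 [0.5999 0.3004 0.0681]
309 [0.6062 0.3004 0.0677]
317 [0.6118 0.3004 0.0685]
220 [(236, np.float64(0.57), np.float64(0.28), np.float64(0.0)), (241, np.float64(0.57), np.float64(0.284), np.float64(0.001)), (250, np.float64(0.544), np.float64(0.294), np.float64(0.068)), (268, np.float64(0.545), np.float64(0.305), np.float64(0.067)), (281, np.float64(0.57), np.float64(0.318), np.float64(0.001)), (286, np.float64(0.569), np.float64(0.322), np.float64(0.002))]
235 [(236, np.float64(0.546), np.float64(0.288), np.fl
[... 410 characters left out ...]
p.float64(0.542), np.float64(0.292), np.float64(0.111)), (250, np.float64(0.542), np.float64(0.296), np.float64(0.111)), (268, np.float64(0.542), np.float64(0.304), np.float64(0.111)), (281, np.float64(0.542), np.float64(0.31), np.float64(0.111)), (286, np.float64(0.546), np.float64(0.313), np.float64(0.103))]
280 [(236, np.float64(0.536), np.float64(0.293), np.float64(0.143)), (241, np.float64(0.537), np.float64(0.295), np.float64(0.141)), (250, np.float64(0.549), np.float64(0.297), np.float64(0.123)), (268, np.float64(0.555), np.float64(0.304), np.float64(0.114)), (281, np.float64(0.536), np.float64(0.307), np.float64(0.143)), (286, np.float64(0.536), np.float64(0.309), np.float64(0.143))]
```

View pics/w4.png

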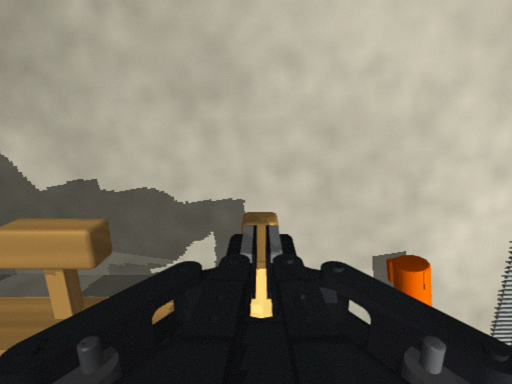

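Run:
```python
from h import *
tell()
p,d=save('side','s5.png'); P=unproj('side',d)
ex=np.array([.988,-.1542]);ey=np.array([.1542,.988])
U=P@np.array([[ex[0],ey[0],0],[ex[1],ey[1],0],[0,0,1]])
k=(p.max(-1)<70)&(abs(U[...,0]-.55)<.05)&(abs(U[...,1]-.3)<.06)&(U[...,2]>.03)&(U[...,2]<.3)
q=U[k]
for z in np.arange(.04,.2,.01):
    w=q[(q[:,2]>=z)&(q[:,2]<z+.01)]
    if len(w): print(round(z,2),len(w),np.round(np.percentile(w,[5,50,95],axis=0)[:,:2],3).tolist())
c=camera_info('wrist'); R=cv2.Rodrigues(np.array(c['rvec']))[0]; print('wristcam pos',-R.T@np.array(c['tvec']))
im=cv2.imread('pics/s5.png')[100:220,180:280];cv2.imwrite('pics/s5z.png',cv2.resize(im,None,fx=5,fy=5,interpolation=cv2.INTER_NEAREST))
```

```text
t 3.55 uvz [0.5539 0.2994 0.0657] ty [ 0.154  0.988 -0.   ] F [-0.3  0.5  0. ] op 5.1
0.07 3 [[0.551, 0.291], [0.554, 0.293], [0.556, 0.295]]
0.08 13 [[0.546, 0.283], [0.555, 0.285], [0.563, 0.292]]
0.09 22 [[0.545, 0.282], [0.551, 0.284], [0.56, 0.291]]
0.1 21 [[0.543, 0.282], [0.553, 0.283], [0.56, 0.29]]
0.12 10 [[0.541, 0.264], [0.546, 0.265], [0.558, 0.284]]
0.13 14 [[0.541, 0.259], [0.542, 0.271], [0.562, 0.284]]
0.14 49 [[0.539, 0.249], [0.548, 0.281], [0.567, 0.284]]
0.15 28 [[0.539, 0.242], [0.548, 0.281], [0.569, 0.284]]
0.16 42 [[0.537, 0.242], [0.543, 0.272], [0.569, 0.289]]
0.17 78 [[0.536, 0.241], [0.551, 0.25], [0.569, 0.281]]
0.18 85 [[0.536, 0.254], [0.551, 0.261], [0.569, 0.284]]
0.19 55 [[0.543, 0.258], [0.552, 0.262], [0.563, 0.268]]
wristcam pos [0.52696971 0.22244077 0.21975045]
```

View pics/s5z.png

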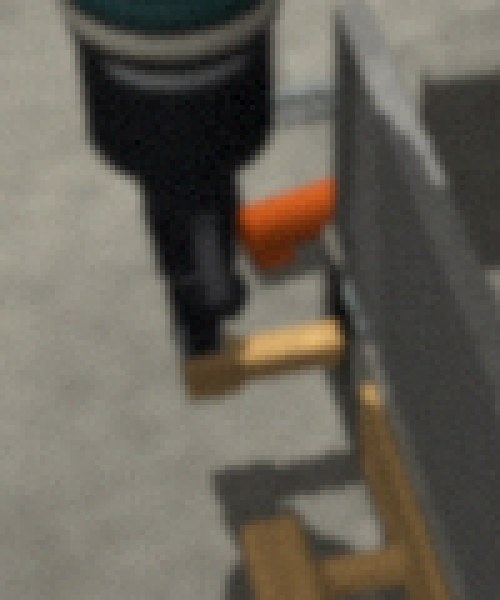

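```bash
python3 -m pendant '[{"x":0,"y":0,"z":0,"twist":0,"grip":50},{"x":0,"y":0,"z":0,"twist":0,"grip":50},{"x":0,"y":0,"z":0,"twist":0,"grip":50},{"x":0,"y":0,"z":0,"twist":0,"grip":50},{"x":0,"y":1,"z":17,"twist":0,"grip":50},{"x":0,"y":0,"z":17,"twist":0,"grip":50},{"x":0,"y":0,"z":0,"twist":0,"grip":50}]' 40
python3 -m pendant '[{"x":0,"y":0,"z":0,"twist":0,"grip":10},{"x":0,"y":0,"z":0,"twist":0,"grip":10},{"x":0,"y":0,"z":0,"twist":0,"grip":10},{"x":0,"y":0,"z":0,"twist":0,"grip":10},{"x":0,"y":0,"z":0,"twist":0,"grip":10}]' 40
python3 -c "
from h import *
tell(); save('wrist','w6.png')"
```

```text
time_s: 4.3
tool_pos: [0.5925, 0.2111, 0.0299]
orientation: [[-0.988, 0.154, -0.003], [0.154, 0.988, -0.001], [0.003, -0.001, -1.0]]
contact_force: [0.9, -0.5, 0.4]
opening: 0.589
time_s: 4.8
tool_pos: [0.5939, 0.2097, 0.0328]
orientation: [[-0.988, 0.155, 0.001], [0.155, 0.988, -0.003], [-0.001, -0.003, -1.0]]
contact_force: [-2.3, -13.9, 5.2]
opening: 0.253
t 4.8 uvz [0.5544 0.2987 0.0328] ty [ 0.155  0.988 -0.003] F [ -2.3 -13.9   5.2] op 21.6
```

View pics/w6.png

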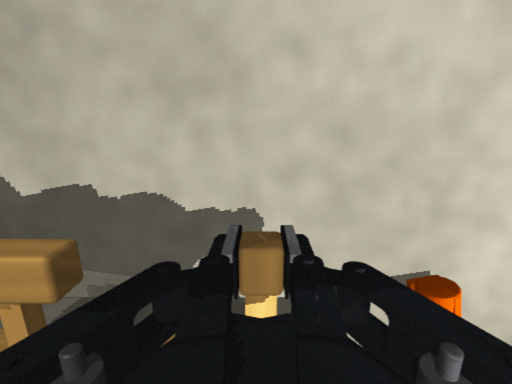

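```bash
python3 -m pendant '[{"x":5,"y":-1,"z":0,"twist":0,"grip":10},{"x":15,"y":0,"z":0,"twist":0,"grip":10},{"x":15,"y":0,"z":0,"twist":0,"grip":10},{"x":15,"y":0,"z":0,"twist":0,"grip":10},{"x":15,"y":0,"z":0,"twist":0,"grip":10},{"x":15,"y":0,"z":0,"twist":0,"grip":10},{"x":8,"y":0,"z":0,"twist":0,"grip":10},{"x":0,"y":0,"z":0,"twist":0,"grip":10}]' 40
python3 -c "
from h import *
tell()"
python3 -m pendant '[{"x":4,"y":0,"z":0,"twist":0,"grip":10},{"x":4,"y":0,"z":0,"twist":0,"grip":10},{"x":0,"y":0,"z":0,"twist":0,"grip":10}]' 40
python3 -c "
from h import *
tell()"
```

```text
time_s: 5.65
tool_pos: [0.5058, 0.2235, 0.0328]
orientation: [[-0.988, 0.154, 0.001], [0.154, 0.988, -0.001], [-0.001, -0.001, -1.0]]
contact_force: [-2.9, -5.8, 4.0]
opening: 0.249
t 5.65 uvz [0.4653 0.2988 0.0328] ty [ 0.154  0.988 -0.001] F [-2.9 -5.8  4. ] op 21.2
time_s: 5.95
tool_pos: [0.4999, 0.2245, 0.0328]
orientation: [[-0.988, 0.155, 0.003], [0.155, 0.988, -0.002], [-0.003, -0.001, -1.0]]
contact_force: [2.6, -7.2, -0.2]
opening: 0.251
t 5.95 uvz [0.4593 0.2988 0.0328] ty [ 0.155  0.988 -0.001] F [ 2.6 -7.2 -0.2] op 21.5
```

```bash
python3 -m pendant '[{"x":0,"y":0,"z":0,"twist":0,"grip":50},{"x":0,"y":0,"z":0,"twist":0,"grip":50},{"x":0,"y":0,"z":0,"twist":0,"grip":50},{"x":0,"y":0,"z":0,"twist":0,"grip":50},{"x":0,"y":0,"z":-35,"twist":0,"grip":50},{"x":0,"y":0,"z":-40,"twist":0,"grip":50},{"x":0,"y":-40,"z":0,"twist":0,"grip":50},{"x":0,"y":-45,"z":0,"twist":0,"grip":50}]' 40
python3 -m pendant '[{"x":0,"y":-45,"z":0,"twist":0,"grip":50},{"x":0,"y":-45,"z":0,"twist":0,"grip":50},{"x":0,"y":-45,"z":0,"twist":0,"grip":50},{"x":0,"y":-40,"z":0,"twist":0,"grip":50},{"x":0,"y":0,"z":0,"twist":0,"grip":50}]' 40
python3 -c "
from h import *
tell(.549,.039,.065)
p,d=save('side','s7.png');P=unproj('side',d);np.save('s7.npy',P)
for l in ['left_pull','right_pull','drawer_pull','flap_edge']:
        print(l,[(round(r['score'],2),np.round(r['xyz'],3)) for r in spotter.recognise('side',l)])
save('wrist','w7.png')
"
```

```text
time_s: 6.75
tool_pos: [0.4862, 0.1412, 0.1077]
orientation: [[-0.988, 0.152, 0.003], [0.152, 0.988, 0.0], [-0.003, 0.001, -1.0]]
contact_force: [1.1, -0.3, -0.6]
opening: 0.581
time_s: 7.25
tool_pos: [0.4581, -0.0353, 0.1069]
orientation: [[-0.987, 0.159, 0.0], [0.159, 0.987, -0.001], [-0.0, -0.001, -1.0]]
contact_force: [-0.7, 1.2, 0.2]
opening: 0.586
t 7.25 uvz [0.4581 0.0358 0.1069] ty [ 0.159  0.987 -0.001] F [-0.7  1.2  0.2] op 50.0
shift mm tool [-90.9   3.7  41.9]
left_pull []
right_pull [(0.88, array([ 0.566, -0.058,  0.065]))]
drawer_pull [(0.6, array([0.625, 0.072, 0.072]))]
flap_edge [(0.7, array([0.637, 0.032, 0.207]))]
```

View pics/s7.png

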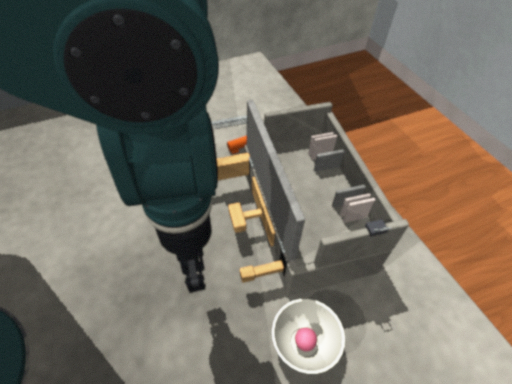

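View pics/w7.png

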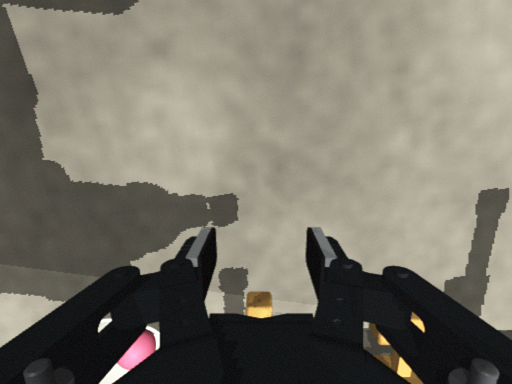

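```bash
python3 - <<'E'
import numpy as np
P=np.load('s7.npy')
def U(u,v): p=P[v,u]; return np.round([p[0]*.988-p[1]*.1542,p[0]*.1542+p[1]*.988,p[2]],3)
for u,v in [(275,330),(308,302),(280,315),(290,304),(340,330),(306,338),(245,272),(250,272),(241,272),(228,168),(240,165),(222,172),(235,215)]: print(u,v,U(u,v))
E
python3 -m pendant '[{"x":-30,"y":3,"z":0,"twist":0,"grip":50},{"x":-30,"y":0,"z":0,"twist":0,"grip":50},{"x":-30,"y":0,"z":0,"twist":0,"grip":50},{"x":0,"y":0,"z":0,"twist":0,"grip":50}]' 40
python3 - <<'E'
from h import *
tell()
p,d=save('wrist','w8.png'); P=unproj('wrist',d)
ex=np.array([.988,-.1542]);ey=np.array([.1542,.988])
U=P@np.array([[ex[0],ey[0],0],[ex[1],ey[1],0],[0,0,1]])
k=(abs(U[...,0]-.55)<.05)&(abs(U[...,1]-.039)<.02)&(abs(U[...,2]-.0735)<.003)
print(np.round(np.percentile(U[k],[2,50,98],axis=0),4))
E
```

```text
275 330 [ 0.572 -0.071  0.05 ]
308 302 [ 0.644 -0.039  0.053]
280 315 [ 0.588 -0.049  0.053]
290 304 [ 0.611 -0.036  0.056]
340 330 [ 0.68  -0.1    0.054]
306 338 [ 0.62  -0.096  0.047]
245 272 [0.546 0.038 0.073]
250 272 [0.555 0.034 0.074]
241 272 [0.539 0.039 0.073]
228 168 [0.571 0.287 0.087]
240 165 [0.599 0.287 0.089]
222 172 [0.557 0.287 0.078]
235 215 [0.558 0.166 0.075]
time_s: 7.95
tool_pos: [0.5511, -0.0421, 0.1063]
orientation: [[-0.988, 0.153, 0.001], [0.153, 0.988, -0.0], [-0.001, -0.0, -1.0]]
contact_force: [-0.6, 0.5, 0.4]
opening: 0.586
t 7.95 uvz [0.551  0.0434 0.1063] ty [ 0.153  0.988 -0.   ] F [-0.6  0.5  0.4] op 50.0
[[0.5355 0.0298 0.071 ]
 [0.5468 0.04   0.0727]
 [0.5591 0.0501 0.0741]]
```

View pics/w8.png

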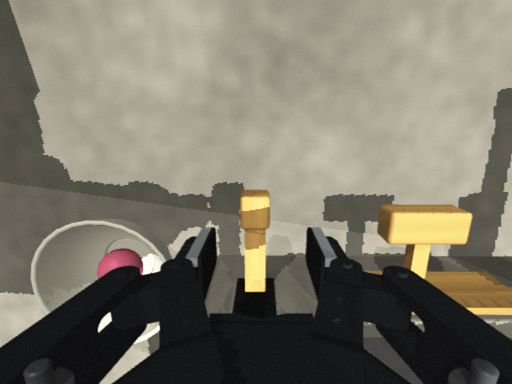

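```bash
python3 -m pendant '[{"x":6,"y":-3,"z":23,"twist":0,"grip":45},{"x":0,"y":0,"z":25,"twist":0,"grip":45},{"x":0,"y":0,"z":25,"twist":0,"grip":45},{"x":0,"y":0,"z":0,"twist":0,"grip":10},{"x":0,"y":0,"z":0,"twist":0,"grip":10},{"x":0,"y":0,"z":0,"twist":0,"grip":10},{"x":0,"y":0,"z":0,"twist":0,"grip":10},{"x":0,"y":0,"z":0,"twist":0,"grip":10}]' 40
python3 -c "
from h import *
tell()"
```

```text
time_s: 8.8
tool_pos: [0.5402, -0.0451, 0.0337]
orientation: [[-0.988, 0.154, -0.003], [0.154, 0.988, -0.002], [0.002, -0.002, -1.0]]
contact_force: [-0.8, -9.3, -21.6]
opening: 0.249
t 8.8 uvz [0.5406 0.0387 0.0337] ty [ 0.154  0.988 -0.002] F [ -0.8  -9.3 -21.6] op 21.3
```

```bash
python3 -m pendant '[{"x":5,"y":-1,"z":1,"twist":0,"grip":10},{"x":15,"y":0,"z":0,"twist":0,"grip":10},{"x":15,"y":0,"z":0,"twist":0,"grip":10},{"x":15,"y":0,"z":0,"twist":0,"grip":10},{"x":15,"y":0,"z":0,"twist":0,"grip":10},{"x":10,"y":0,"z":0,"twist":0,"grip":10},{"x":4,"y":0,"z":0,"twist":0,"grip":10},{"x":0,"y":0,"z":0,"twist":0,"grip":10}]' 40
python3 -c "
from h import *
tell()"
python3 -m pendant '[{"x":3,"y":0,"z":0,"twist":0,"grip":10},{"x":3,"y":0,"z":0,"twist":0,"grip":10},{"x":0,"y":0,"z":0,"twist":0,"grip":10}]' 40
python3 -c "
from h import *
tell()"
```

```text
time_s: 9.6
tool_pos: [0.4634, -0.0331, 0.0335]
orientation: [[-0.988, 0.154, 0.001], [0.154, 0.988, 0.0], [-0.001, 0.001, -1.0]]
contact_force: [-0.9, 5.2, 6.1]
opening: 0.246
t 9.6 uvz [0.4629 0.0387 0.0335] ty [0.154 0.988 0.001] F [-0.9  5.2  6.1] op 21.0
time_s: 9.9
tool_pos: [0.4586, -0.0324, 0.0335]
orientation: [[-0.988, 0.154, 0.002], [0.154, 0.988, 0.0], [-0.002, 0.001, -1.0]]
contact_force: [-0.3, 5.9, 8.7]
opening: 0.245
t 9.9 uvz [0.4581 0.0387 0.0335] ty [0.154 0.988 0.001] F [-0.3  5.9  8.7] op 20.9
```

```bash
python3 -m pendant '[{"x":0,"y":0,"z":0,"twist":0,"grip":50},{"x":0,"y":0,"z":0,"twist":0,"grip":50},{"x":0,"y":0,"z":0,"twist":0,"grip":50},{"x":0,"y":0,"z":0,"twist":0,"grip":50},{"x":0,"y":0,"z":-40,"twist":0,"grip":50},{"x":0,"y":0,"z":-45,"twist":0,"grip":50},{"x":0,"y":18,"z":-45,"twist":0,"grip":0},{"x":0,"y":18,"z":-45,"twist":0,"grip":0}]' 40
python3 -m pendant '[{"x":0,"y":18,"z":-45,"twist":0,"grip":0},{"x":0,"y":18,"z":-30,"twist":0,"grip":0},{"x":0,"y":18,"z":0,"twist":0,"grip":0},{"x":0,"y":18,"z":0,"twist":0,"grip":0},{"x":0,"y":18,"z":0,"twist":0,"grip":0},{"x":0,"y":0,"z":0,"twist":0,"grip":0}]' 40
python3 -c "
from h import *
tell(.68,.168,.275)
p,d=save('side','s9.png');P=unproj('side',d);np.save('s9.npy',P)
p,d=save('scene','c9.png')
"
```

```text
time_s: 10.7
tool_pos: [0.4626, 0.0032, 0.2097]
orientation: [[-0.988, 0.155, 0.0], [0.155, 0.988, -0.0], [-0.0, -0.0, -1.0]]
contact_force: [1.9, -0.1, 0.1]
opening: 0.255
time_s: 11.3
tool_pos: [0.4769, 0.0933, 0.2826]
orientation: [[-0.988, 0.152, -0.0], [0.152, 0.988, 0.0], [0.0, 0.0, -1.0]]
contact_force: [0.0, -0.4, -0.1]
opening: -0.003
t 11.3 uvz [0.4568 0.1657 0.2826] ty [0.152 0.988 0.   ] F [ 0.  -0.4 -0.1] op -0.2
shift mm tool [-223.1    1.9    7.5]
```

View pics/s9.png

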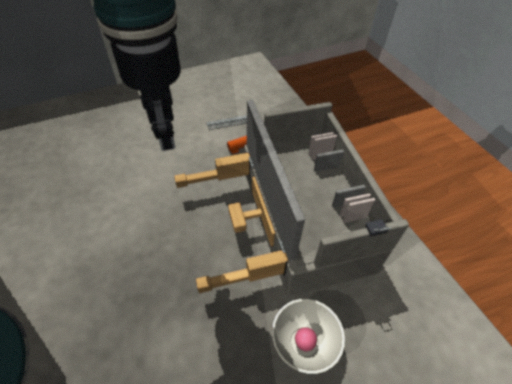

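View pics/c9.png

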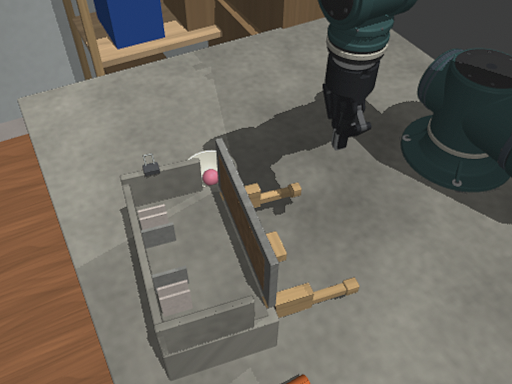

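```bash
python3 - <<'E'
import numpy as np,cv2
P=np.load('s9.npy'); im=cv2.imread('pics/s9.png')
U=P@np.array([[.988,.1542,0],[-.1542,.988,0],[0,0,1]])
k=(abs(U[...,0]-.457)<.06)&(abs(U[...,1]-.166)<.06)&(U[...,2]>.2)&(im.max(-1)<70)
q=U[k]
for z in np.arange(.26,.44,.01):
    w=q[(q[:,2]>=z)&(q[:,2]<z+.01)]
    if len(w): print(round(z,2),len(w),np.round(np.percentile(w,[3,50,97],axis=0)[:,:2],3).tolist())
E
python3 -m pendant '[{"x":-45,"y":2,"z":-3,"twist":0,"grip":0},{"x":-45,"y":0,"z":0,"twist":0,"grip":0},{"x":-45,"y":0,"z":0,"twist":0,"grip":0},{"x":-45,"y":0,"z":0,"twist":0,"grip":0},{"x":-45,"y":0,"z":0,"twist":0,"grip":0},{"x":0,"y":0,"z":0,"twist":0,"grip":0}]' 40
python3 -c "
from h import *
tell(.68,.168,.185)
p,d=save('side','s10.png');save('scene','c10.png')
"
```

```text
0.29 4 [[0.448, 0.159], [0.453, 0.16], [0.464, 0.161]]
0.3 46 [[0.449, 0.151], [0.457, 0.153], [0.465, 0.159]]
0.31 57 [[0.449, 0.15], [0.458, 0.152], [0.465, 0.16]]
0.32 42 [[0.448, 0.151], [0.456, 0.152], [0.463, 0.158]]
0.33 1 [[0.469, 0.155], [0.469, 0.155], [0.469, 0.155]]
0.34 33 [[0.447, 0.131], [0.457, 0.134], [0.469, 0.139]]
0.35 18 [[0.444, 0.121], [0.462, 0.125], [0.47, 0.15]]
0.36 124 [[0.441, 0.113], [0.459, 0.149], [0.471, 0.161]]
0.37 82 [[0.441, 0.107], [0.461, 0.143], [0.472, 0.149]]
0.38 174 [[0.44, 0.106], [0.459, 0.122], [0.473, 0.148]]
0.39 242 [[0.438, 0.111], [0.457, 0.128], [0.475, 0.173]]
0.4 215 [[0.439, 0.122], [0.457, 0.128], [0.474, 0.153]]
0.41 137 [[0.446, 0.126], [0.457, 0.128], [0.467, 0.135]]
0.42 268 [[0.425, 0.127], [0.456, 0.13], [0.487, 0.149]]
0.43 449 [[0.423, 0.127], [0.458, 0.132], [0.491, 0.153]]
time_s: 12.0
tool_pos: [0.7024, 0.057, 0.2818]
orientation: [[-0.988, 0.156, -0.002], [0.156, 0.988, -0.0], [0.002, -0.001, -1.0]]
contact_force: [0.2, -0.1, -1.4]
opening: 0.001
t 12.0 uvz [0.6852 0.1646 0.2818] ty [ 0.156  0.988 -0.001] F [ 0.2 -0.1 -1.4] op 0.1
shift mm tool [ 5.   3.4 96.8]
```

View pics/s10.png

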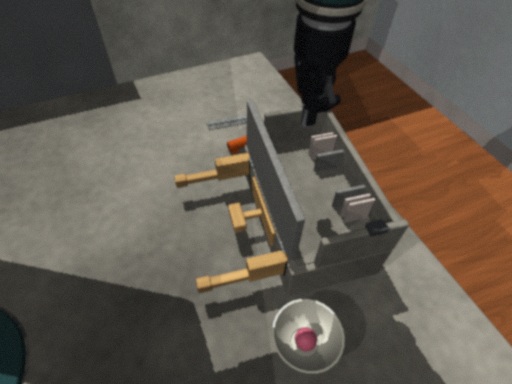

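View pics/c10.png

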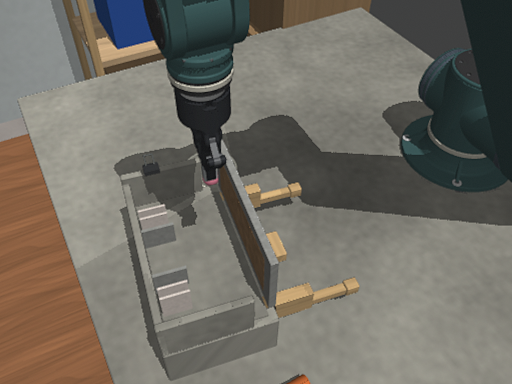

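```bash
python3 -m pendant '[{"x":0,"y":3,"z":35,"twist":0,"grip":0},{"x":0,"y":0,"z":35,"twist":0,"grip":0},{"x":0,"y":0,"z":35,"twist":0,"grip":0},{"x":15,"y":0,"z":0,"twist":0,"grip":0},{"x":15,"y":0,"z":0,"twist":0,"grip":0},{"x":10,"y":0,"z":0,"twist":0,"grip":0},{"x":10,"y":0,"z":0,"twist":0,"grip":0},{"x":0,"y":0,"z":0,"twist":0,"grip":0}]' 40
python3 -c "
from h import *
tell()
p,d=save('side','s11.png');save('scene','c11.png')
"
```

```text
time_s: 12.9
tool_pos: [0.6469, 0.0701, 0.1824]
orientation: [[-0.988, 0.154, 0.001], [0.154, 0.988, -0.0], [-0.001, 0.0, -1.0]]
contact_force: [0.4, -0.2, 0.6]
opening: -0.002
t 12.9 uvz [0.6283 0.169  0.1824] ty [0.154 0.988 0.   ] F [ 0.4 -0.2  0.6] op -0.2
```

View pics/s11.png

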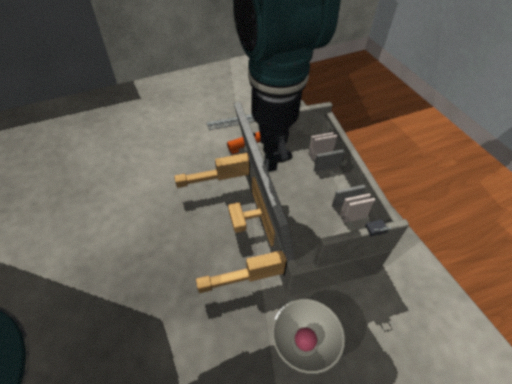

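The side picture shows the flap tipping forward (its top edge moved from about (297,220) to (280,235) at the near end), fingers behind it at (270,160). Push on.

```bash
python3 -m pendant '[{"x":10,"y":0,"z":0,"twist":0,"grip":0},{"x":10,"y":0,"z":0,"twist":0,"grip":0},{"x":10,"y":0,"z":0,"twist":0,"grip":0},{"x":10,"y":0,"z":0,"twist":0,"grip":0},{"x":10,"y":0,"z":0,"twist":0,"grip":0},{"x":8,"y":0,"z":0,"twist":0,"grip":0},{"x":0,"y":0,"z":0,"twist":0,"grip":0}]' 40
python3 -c "
from h import *
tell()
p,d=save('side','s12.png')
"
```

```text
time_s: 13.7
tool_pos: [0.5903, 0.0795, 0.181]
orientation: [[-0.988, 0.154, -0.001], [0.154, 0.988, 0.0], [0.001, 0.0, -1.0]]
contact_force: [0.5, -0.2, -0.4]
opening: 0.002
t 13.7 uvz [0.571  0.1695 0.181 ] ty [0.154 0.988 0.   ] F [ 0.5 -0.2 -0.4] op 0.2
```

View pics/s12.png

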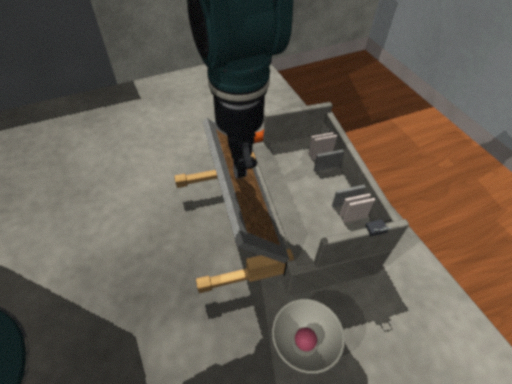

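```bash
python3 -m pendant '[{"x":0,"y":0,"z":-30,"twist":0,"grip":0},{"x":0,"y":0,"z":-40,"twist":0,"grip":0},{"x":0,"y":0,"z":-40,"twist":0,"grip":0},{"x":20,"y":40,"z":0,"twist":0,"grip":0},{"x":20,"y":40,"z":0,"twist":0,"grip":0},{"x":20,"y":40,"z":0,"twist":0,"grip":0},{"x":20,"y":40,"z":0,"twist":0,"grip":0},{"x":20,"y":40,"z":0,"twist":0,"grip":0}]' 40
cat > look.py <<'E'
from h import *
import sys
n=sys.argv[1]; tell()
p,d=save('side','s'+n+'.png'); P=unproj('side',d); np.save('s'+n+'.npy',P)
for l in ['left_pull','right_pull','drawer_pull','flap_edge']:
    print(l,[(round(r['score'],2),np.round(r['xyz'],3)) for r in spotter.recognise('side',l)])
U=P@np.array([[.988,.1542,0],[-.1542,.988,0],[0,0,1]])
for v in (.06,.11,.17,.23,.28):
    print('v',v,[(round(u,2),round(float(np.median(U[k][:,2])),4)) for u in (.49,.5,.52,.54,.56,.58,.6) for k in [(abs(U[...,0]-u)<.005)&(abs(U[...,1]-v)<.012)] if k.sum()>2])
E
python3 look.py 13
```

```text
time_s: 14.55
tool_pos: [0.523, 0.2938, 0.2907]
orientation: [[-0.988, 0.154, -0.0], [0.154, 0.988, -0.0], [0.0, -0.0, -1.0]]
contact_force: [1.3, 0.2, 0.0]
opening: 0.001
t 14.55 uvz [0.4714 0.3709 0.2907] ty [ 0.154  0.988 -0.   ] F [1.3 0.2 0. ] op 0.1
left_pull [(0.73, array([0.517, 0.216, 0.065]))]
right_pull [(0.82, array([ 0.543, -0.052,  0.067]))]
drawer_pull []
flap_edge [(0.86, array([0.572, 0.048, 0.158]))]
v 0.06 [(0.49, 0.0014), (0.5, 0.1778), (0.52, 0.1795), (0.54, 0.168), (0.56, 0.1564), (0.58, 0.1447), (0.6, 0.1322)]
v 0.11 [(0.49, 0.0019), (0.5, 0.0027), (0.52, 0.179), (0.54, 0.1683), (0.56, 0.1567), (0.58, 0.1444), (0.6, 0.1319)]
v 0.17 [(0.49, 0.0021), (0.5, 0.0029), (0.52, 0.1802), (0.54, 0.1689), (0.56, 0.1564), (0.58, 0.1439), (0.6, 0.132)]
v 0.23 [(0.49, 0.0024), (0.5, 0.0027), (0.52, 0.1805), (0.54, 0.1697), (0.56, 0.1568), (0.58, 0.1449), (0.6, 0.1327)]
v 0.28 [(0.49, 0.0031), (0.5, 0.0047), (0.52, 0.1809), (0.54, 0.1691), (0.56, 0.1569), (0.58, 0.1447), (0.6, 0.1327)]
```

View pics/s13.png

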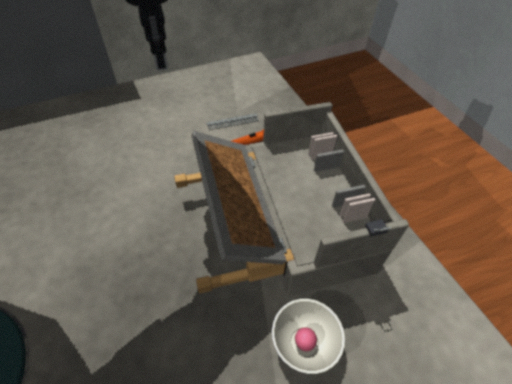

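Sinking, at about 60° now; the arm is clear. Wait.

```bash
for i in 1 2 3; do python3 -m pendant '[{"x":0,"y":0,"z":0,"twist":0,"grip":0},{"x":0,"y":0,"z":0,"twist":0,"grip":0},{"x":0,"y":0,"z":0,"twist":0,"grip":0},{"x":0,"y":0,"z":0,"twist":0,"grip":0},{"x":0,"y":0,"z":0,"twist":0,"grip":0},{"x":0,"y":0,"z":0,"twist":0,"grip":0},{"x":0,"y":0,"z":0,"twist":0,"grip":0},{"x":0,"y":0,"z":0,"twist":0,"grip":0}]' 40 | head -1; done
python3 look.py 14
```

```text
time_s: 15.6
time_s: 16.4
time_s: 17.2
t 17.2 uvz [0.4723 0.3694 0.2908] ty [ 0.154  0.988 -0.   ] F [ 0.5  1.2 -0.3] op -0.1
left_pull [(0.55, array([0.51 , 0.214, 0.072]))]
right_pull [(0.72, array([ 0.547, -0.054,  0.069]))]
drawer_pull [(0.59, array([0.636, 0.061, 0.095]))]
flap_edge [(0.9, array([0.56 , 0.051, 0.114])), (0.25, array([0.636, 0.06 , 0.095]))]
v 0.06 [(0.49, 0.1147), (0.5, 0.1155), (0.52, 0.1156), (0.54, 0.1161), (0.56, 0.1163), (0.58, 0.1164), (0.6, 0.1159)]
v 0.11 [(0.49, 0.1151), (0.5, 0.1155), (0.52, 0.1161), (0.54, 0.116), (0.56, 0.1166), (0.58, 0.1167), (0.6, 0.1163)]
v 0.17 [(0.49, 0.1153), (0.5, 0.1156), (0.52, 0.1163), (0.54, 0.1163), (0.56, 0.1161), (0.58, 0.1163), (0.6, 0.1162)]
v 0.23 [(0.49, 0.1151), (0.5, 0.1157), (0.52, 0.1161), (0.54, 0.1162), (0.56, 0.1167), (0.58, 0.1167), (0.6, 0.1165)]
v 0.28 [(0.49, 0.1155), (0.5, 0.1159), (0.52, 0.1165), (0.54, 0.1166), (0.56, 0.1164), (0.58, 0.1166), (0.6, 0.116)]
```

View pics/s14.png

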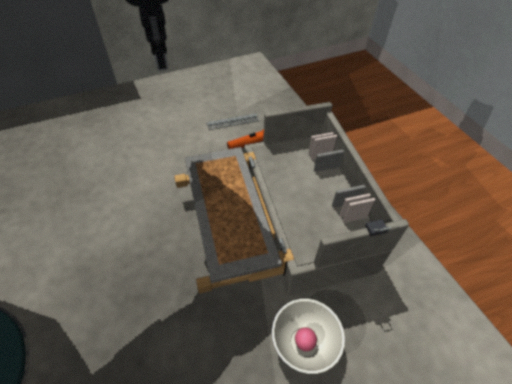

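```bash
python3 -c "
from h import *
tell(); print(job.hand_in())"
```

```text
t 17.45 uvz [0.4723 0.3694 0.2908] ty [0.154 0.988 0.   ] F [0.3 0.2 0.2] op -0.0
the job is handed in; nothing more can be done
None
```

The desk unit is set up for writing: both supports are out, the flap rests level on them, and I handed the job in at about 17.5 s of the 64 s allowed. The hand-in reports no verdict.

- **Supports:** The gripper moved the left pull 95 mm and the right pull about 82 mm. That puts them roughly level with each other, within about 5 mm of the full 100 mm travel. Both were out before I touched the flap.
- **Flap:** I pushed it from behind to about 45°, and it sank onto the supports by itself. Its top measures 115–116 mm everywhere I sampled, so the free edge is at about 108–109 mm (107 wanted), with the camera reading perhaps 2 mm high.
- **Drawer:** I never touched it. Its pull is hidden under the lowered flap, so I couldn't re-measure it at the end. A late drawer detection gave a spot at the unit's front face, so it says nothing about the pull's position. The pull was still shut, to within a few mm, after the left support was out.
- **Arm:** It is clear of everything, with contact force near zero.

**What disagreed:** The fingertips sit about 15 mm behind the reported TCP when closed, not 19 mm ahead of it as stated. My first grasp on the left pull therefore closed above the block. The wrist and side cameras both showed this, so I lowered the tool about 34 mm and the grasp held at about 21.5 mm opening.

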